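# Work the clamp wedge loose and unload the heat sink

### The arm

A 6-joint arm with a two-finger parallel gripper is mounted at the origin on a cart in front of the work surface, level with it; the furniture and walls round the work are solid. World frame = base frame: x ahead of the robot, y to its left, z up, the work surface at z = 0. Lengths are in m, angles in rad, forces in N, time in s.
With the tool pointing down it reaches from about 0.4 to 0.825 m from the base axis. Payload 7 kg.
Tool frame: the origin (TCP) lies between the finger pads, 19 mm behind the fingertips; this is the grasp point; z points along the fingers, y is the line along which they close (so a half turn about z gives the same grasp; the last joint's range is limited). The gripper opens to 88 mm and grips with 3 to 60 N. Pads are 19 mm wide; open, the fingers measure 130 mm over their backs; the gripper's body (78 mm by 193 mm) begins 47 mm behind the grasp point.
Start: joints at [1.489, 0.359, 0.012, 0, -1.224, -0.288], TCP at [0.244, 0.629, 0.245] pointing down, gripper open.
Joint ranges: [-3.07, 3.07], [-1.43, 2.12], [-1.02, 1.25], [-3.03, 1.67], [-3.05, -0], [-3.03, 3.03]. Speed limits (rad/s): [2.39, 2.39, 3.01, 3.14, 3.14, 3.14].

### API

Orientations are given as [roll, pitch, yaw] about the fixed x, y, z axes, in that order (R = Rz(yaw) Ry(pitch) Rx(roll)).
In Python, from station import arm gives the robot as it stands.
- The arm moves only by the shell command python3 -m creep 'ROWS' [FORCE]. ROWS is a JSON list of rows, 1 to 20 of them, each of 5 numbers: the finger opening in m, then dx, dy, dz in m, then a turn about the tool's z in rad; each row is the pose to reach, as a shift and turn from the pose commanded when the command began, along the tool's axes at that moment; what a row does not reach only later rows make up. A row lasts 1/12 s, in which the tool goes at most 0.0417 m and 0.125 rad, less where a joint would pass 70% of its speed; a pose out of reach is approached as far as the arm can. The fingers move at their own pace and stop on an object; FORCE is the grip in N (left out, the last holds). Time passes only in rows, so rows that do not move let the fingers close. It prints the time, the measured TCP pose, the force, the opening and the grip force at its end.
- arm.get_state(): the state, without advancing time (a new reading comes with each control period).
- arm.grab_frame(name): name is "scene" or "top" or "wrist"; returns the picture (420x560x3 uint8, red, green, blue); there is no depth.
- arm.camera_params(name): a dict with "fx", "fy", "cx", "cy" (pixels), "T" (4x4, takes a point from camera to world coordinates); the wrist camera has in their place "hand_eye" (4x4, takes a point from camera to tool coordinates, whose origin is the TCP and whose axes are the flange's). Camera axes: x right, y down, z forward; pixel columns grow to the right and rows downward; lengths in m; the calibration is good to about 2 mm. A picture is of the moment at which its call begins: read the wrist's pose just before it. camera_params takes no time and is no camera call.
- arm.job_done(): hands the job in; it is judged then, once.
The state is a dict: "t": time; "q": joint angles; "qd": joint speeds; "joint_efforts": joint torques, N m; "eef_pos": TCP position; "ee_rot": TCP orientation; "force": force on the tool from outside, world axes, zero at the start; "moment": the same for the moment, N m; "width": finger opening in m; "gripper_force": force on a finger pad.
Only numpy, scipy, OpenCV 4.12 (cv2) and the standard library are available. Lean on these libraries where they do the work, as an engineer would, in place of code of your own. Each camera call takes 0.05 s, during which the arm holds its last target. There are 200 camera calls.

### The job

Unload the sloping work holder: take the tail of the tight wooden wedge and work it out of the clamp by swinging the tail about a centimetre to the left, to the right, to the left and so on while drawing it down the slope a little at a time, then lay it flat in the grey tray. With the press bar sprung up, slide the finned aluminium heat sink to the left from under the bar's lip, lift it off and set it in the tray beside the wedge, standing flat on its base with the fins up. Leave the other things on the bench where they are.

Things in the scene. Friction and masses are not known exactly. Their poses are not given: they have to be found in the camera images.
- stand: fixed aluminium work holder, base 176 x 215 mm, origin on the bench 15 mm in front of the base's centre, x away from the robot at yaw 0, y left, z up. Its plate rises along +x at 35 degrees. Slope axes: v up the slope, u = stand's y, n square to the plate (up, leaning to -x). A tall dark C-frame on the plate leans over the wedge's tail, so the tool must come in tilted, square to the plate
- slope_origin (a point): fixed point on the plate's upper face, v=u=n=0, at stand (-0.046, -0.055, 0.060). In mm: plate v -20..190, u -50..165; C-frame u -22..22: post v 150..186, n 0..118, its overhanging head v 97..186, n 45..118; sprung steel press bar under the head v 97..134, u -20..75, n 10..31
- clamp_centre (a point): fixed point on the stand in the middle of the clamped part of the wedge (v 115, u 0, n 37 mm); the wedge swings about it in the plane of the plate
- wedge_home (a point): fixed point on the stand (v 148, u 0, n 45 mm), where wedge_tip is (within 2 mm) when the wedge is fully driven
- wedge: loose hardwood wedge, 145 x 34 mm, 10 thick at the tip, 27 at the tail, 0.12 kg; origin at mid length, width and thickness; x to the tip (up the slope), z square to its flat top; underside tapered 6.8 degrees. Clamped above and below: a straight pull takes about 40 N; while the tail is swung (5 to 12 N) a 10 to 16 N pull draws it. Loose after 46 mm, out after 52 mm
- wedge_grip (a point): middle of the flat top of the wedge's tail, 26 mm from the tail end, 118 mm from the tip; 24 mm thick here, underside 20 mm clear of the plate. Pinch the side faces (34 mm apart) here, fingers closing along the wedge's y, TCP level with the top
- wedge_tip (a point): middle of the top edge of the wedge's tip
- press_bar (a joint): height of the sprung press bar (m): about 0 while the wedge is driven, 0.0055 when it has sprung up fully
- heat_sink: loose aluminium heat sink, 0.25 kg, base 54 (x) x 80 (y) x 8 mm, fins to 34 mm high over y -24..+40; a 12 mm high bead along its -y end, behind which the press bar's lip hooks while the bar is down. Origin under the base's centre, x up the slope, z up through the fins. A 5 mm high ledge is below it. Slide it 16 to 30 mm along +u, then lift it square to the plate
- heat_sink_grip (a point): middle of the fins' top, 34 mm above the base's underside, 8 mm from its centre towards +y. Pinch the flat sides (54 mm apart) here, fingers closing along the heat sink's x, TCP 5 to 7 mm below this point
- tray: fixed grey open tray, 190 (x) x 220 (y) x 20 mm high, walls 4 mm, floor 4 to 5 mm above the bench; origin under its centre, axes along its sides
- driver: blue-handled screwdriver lying between stand and tray, 175 mm long; leave alone; origin under its middle
- flux_bottle: small brown bottle with red cap, 31 mm across, 90 mm high, behind the work; leave alone; origin under its centre
- finger_cots: white tub with blue lid, 69 mm across, 50 mm high, at the back between the power supply and the brown-topped test fixture; leave alone; origin under its centre
- side_cutter: red-handled side cutter, 141 mm long, along the front edge on the left; leave alone; origin under its centre
- brush: black brush, 142 mm long, along the front edge on the right; leave alone; origin under its centre

How it is judged:
On the way, in this order (a step that is already met when the one before it is completed fails the run):
1. the wedge's tail is swung to the left (5 mm or more) with the tip still in the clamp (y of wedge_grip in the frame of stand above -0.05 m and distance between wedge_tip and wedge_home below 0.02 m).
2. then to the right (5 mm or more), tip still in the clamp (y of wedge_grip in the frame of stand below -0.06 m and distance between wedge_tip and wedge_home below 0.03 m).
3. then to the left again, tip still in the clamp (y of wedge_grip in the frame of stand above -0.05 m and distance between wedge_tip and wedge_home below 0.045 m).
4. the wedge lies flat in the tray, released (x of wedge in the frame of tray between -0.09 and 0.09 m and y of wedge in the frame of tray between -0.105 and 0.105 m and z of wedge in the frame of tray below 0.022 m and angle between wedge's own x axis and vertical between 1.37 and 1.77 rad and linear speed of wedge below 0.03 m/s and contact force between the fingers and wedge below 0.2 N), for 0.2 s.
At the end, for the whole second after the job is handed in: The wedge lies flat (within 11 degrees, middle under 22 mm above the bench) in the tray, the heat sink stands on its base (within 7 degrees, origin under 12 mm above the bench) in the tray, both inside its walls, at rest and released; the press bar is up (above 4.5 mm) (all of step 4 and x of heat_sink in the frame of tray between -0.09 and 0.09 m and y of heat_sink in the frame of tray between -0.105 and 0.105 m and z of heat_sink in the frame of tray below 0.012 m and angle between heat_sink's own z axis and vertical below 0.12 rad and linear speed of heat_sink below 0.03 m/s and contact force between the fingers and heat_sink below 0.2 N and value of joint press_bar above 0.0045 m); the robot touches nothing.
It fails at once if driver pushed more than 30 mm (distance of driver from where it was at the start of the episode above 0.03 m).
It fails at once if flux bottle pushed more than 30 mm (distance of flux_bottle from where it was at the start of the episode above 0.03 m).
It fails at once if finger cots pushed more than 30 mm (distance of finger_cots from where it was at the start of the episode above 0.03 m).
It fails at once if side cutter pushed more than 30 mm (distance of side_cutter from where it was at the start of the episode above 0.03 m).
It fails at once if brush pushed more than 30 mm (distance of brush from where it was at the start of the episode above 0.03 m).
It also fails if it takes over 72 s, if anything falls off the work surface, if the arm or the gripper's body presses on something with over 40 N, if the wrist force passes 120 N, or if a joint passes its speed limit or range.

## Working session

There is one attempt and no reset: what is moved stays moved. The work goes in short steps, Python scripts to look and compute and a shell command to move; the robot and the scene stay as the last step left them, time stands still between calls to the robot, and variables do not carry over. Pictures are saved under pics/ and viewed, at most 12 in all, crops included, and the job is handed in when it is done.

```bash
ls; mkdir -p pics; python3 - <<'E'
from station import arm
import cv2,numpy as np
np.set_printoptions(precision=4,suppress=True)
s=arm.get_state(); print(s)
for n in("scene","top","wrist"):
    im=arm.grab_frame(n); cv2.imwrite(f"pics/{n}0.png",im[:,:,::-1]); print(n,arm.camera_params(n))
E
```

```text
pics
{'t': 0.0, 'q': array([ 1.4891,  0.3594,  0.0111, -0.0004, -1.2241, -0.2881]), 'qd': array([-0.0018,  0.0005, -0.0007,  0.002 ,  0.0003,  0.0005]), 'joint_efforts': array([  0.0003, -58.2714,  29.3051,   6.9969,   0.0069,  -0.0002]), 'eef_pos': array([0.2438, 0.6289, 0.2444]), 'ee_rot': array([ 3.14  , -0.0001, -0.3699]), 'force': array([-0.5759, -0.2588,  0.041 ]), 'moment': array([ 0.0082, -0.062 ,  0.0042]), 'gripper_force': 0.0, 'width': 0.087313876957568}
scene {'fx': 434.8068111095334, 'fy': 434.8068111095334, 'cx': 283.3203940969917, 'cy': 209.2703630835526, 'T': array([[-0.6601,  0.6026, -0.4484,  0.9925],
       [ 0.7511,  0.524 , -0.4015,  0.3403],
       [-0.007 , -0.6018, -0.7986,  0.9299],
       [ 0.    ,  0.    ,  0.    ,  1.    ]])}
top {'fx': 528.7014370383662, 'fy': 528.7014370383662, 'cx': 280.83562935699825, 'cy': 216.36659289637242, 'T': array([[-0.022 , -0.9886,  0.1489,  0.3263],
       [-0.9997,  0.0209, -0.0087, -0.0518],
       [ 0.0055, -0.1491, -0.9888,  1.6069],
       [ 0.    ,  0.    ,  0.    ,  1.    ]])}
wrist {'fx': 345.9104544664414, 'fy': 345.9104544664414, 'cx': 277.16401918860396, 'cy': 209.1688126655936, 'hand_eye': array([[-0.0004, -0.9683, -0.25  ,  0.0676],
       [ 1.    , -0.0002, -0.0007, -0.0007],
       [ 0.0006, -0.25  ,  0.9683, -0.1396],
       [ 0.    ,  0.    ,  0.    ,  1.    ]])}
```

View pics/scene0.png

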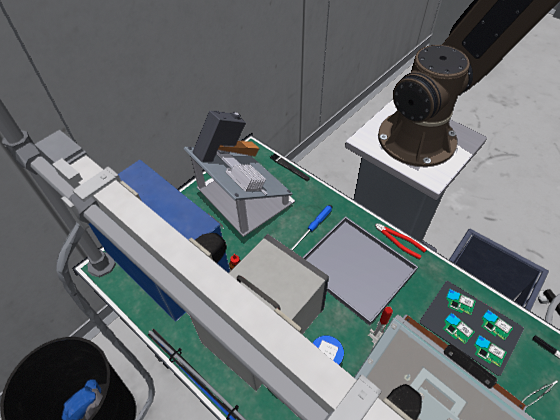

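View pics/top0.png

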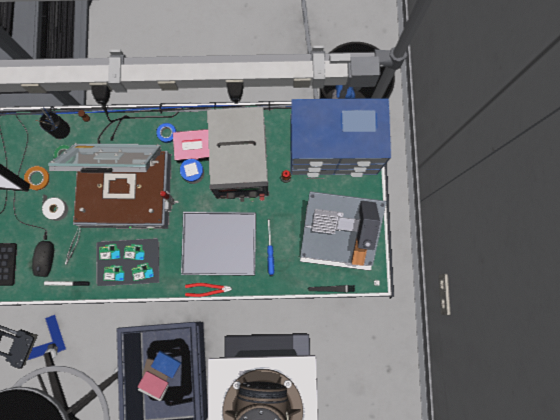

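```bash
python3 - <<'E'
import cv2,numpy as np
a=cv2.imread("pics/top0.png")[180:280,290:395];b=cv2.imread("pics/scene0.png")[100:240,175:305]
a=cv2.resize(a,None,fx=4,fy=4,interpolation=cv2.INTER_CUBIC);b=cv2.resize(b,None,fx=2.9,fy=2.9,interpolation=cv2.INTER_CUBIC)
c=np.zeros((410,800,3),np.uint8);c[:400,:420]=a;c[:b.shape[0],421:421+b.shape[1]]=b[:, :379]
cv2.imwrite("pics/c1.png",c)
E
```

```text
(no output)
```

View pics/c1.png

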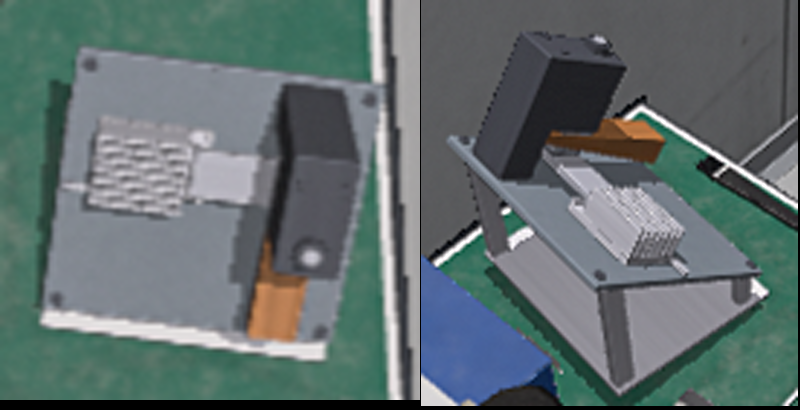

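```bash
cat > h.py <<'E'
import numpy as np,cv2
from station import arm
from scipy.optimize import least_squares
from scipy.spatial.transform import Rotation as R
np.set_printoptions(precision=4,suppress=True)
c,s=np.cos(np.radians(35)),np.sin(np.radians(35))
A=np.array([[c,0,-s],[0,1,0],[s,0,c]]) # cols v,u,n in stand frame
def st(vun): return np.array([-.046,-.055,.060])+np.asarray(vun)/1000@A.T
def Rz(t): return R.from_euler('z',t).as_matrix()
def W(p,vun): return st(vun)@Rz(p[2]).T+[p[0],p[1],0]
def proj(n,P,T=None):
    k=arm.camera_params(n); T=k["T"] if T is None else T
    q=(np.atleast_2d(P)-T[:3,3])@T[:3,:3]
    return np.c_[k["fx"]*q[:,0]/q[:,2]+k["cx"],k["fy"]*q[:,1]/q[:,2]+k["cy"]]
def ray(n,uv,z,T=None):
    k=arm.camera_params(n); T=k["T"] if T is None else T
    d=T[:3,:3]@[(uv[0]-k["cx"])/k["fx"],(uv[1]-k["cy"])/k["fy"],1]
    return T[:3,3]+d*(z-T[2,3])/d[2]
def wT():
    S=arm.get_state(); M=np.eye(4);M[:3,:3]=R.from_euler('xyz',S["ee_rot"]).as_matrix();M[:3,3]=S["eef_pos"]
    return M,M@arm.camera_params("wrist")["hand_eye"]
E
python3 - <<'E'
from h import *
C=np.array([[190,165,0],[190,-50,0],[-20,165,0],[-20,-50,0]])
t=np.array([[80,48],[382,86],[42,312],[328,345]])/4+[290,180]
S=np.array([[190,165,0],[190,-50,0],[-20,165,0]])
b=(np.array([[598,285],[450,138],[760,272]])-[421,0])/2.9+[175,100]
f=lambda p:np.r_[(proj("top",W(p,C))-t).ravel(),(proj("scene",W(p,S))-b).ravel()]
r=least_squares(f,[.5,-.2,0]);print(r.x,r.fun)
p=r.x
# tray: grey in top
im=cv2.imread("pics/top0.png")[:,:,:]
m=cv2.inRange(im[190:290,170:265],(130,120,120),(190,180,180))
cs=max(cv2.findContours(m,0,2)[0],key=cv2.contourArea)
rc=cv2.minAreaRect(cs);bx=cv2.boxPoints(rc)+[170,190];print(bx)
Wc=np.array([ray("top",q,.02) for q in bx]);print(Wc,Wc.mean(0),np.linalg.norm(np.diff(Wc,axis=0),axis=1))
# wedge tail check
for n in("top","scene"):
    print(n,proj(n,W(p,[[148-145,-17,45],[3,17,45],[30,0,45]])))
E
```

```text
[ 0.4857 -0.2364 -0.1453] [-1.1948 -0.2166  0.5127 -0.2429 -0.778  -1.3848  0.2711 -0.6148  0.1147
 -0.5851 -0.917  -1.6161  1.4993 -0.9651]
[[183. 213.]
 [255. 213.]
 [255. 274.]
 [183. 274.]]
[[0.582  0.2309 0.02  ]
 [0.5774 0.0125 0.02  ]
 [0.393  0.0152 0.02  ]
 [0.3977 0.2299 0.02  ]] [0.4875 0.1221 0.02  ] [0.2185 0.1844 0.2147]
top [[363.6091 265.6368]
 [351.7393 264.1607]
 [359.2852 256.7908]]
scene [[251.489  140.5358]
 [259.2643 147.2847]
 [248.4534 143.5289]]
```

```bash
python3 -m creep '[[0.088,0.39,0.31,-0.09,0],[0.088,0.39,0.31,-0.09,0],[0.088,0.39,0.31,-0.09,0],[0.088,0.39,0.31,-0.09,0],[0.088,0.39,0.31,-0.09,0],[0.088,0.39,0.31,-0.09,0],[0.088,0.39,0.31,-0.09,0],[0.088,0.39,0.31,-0.09,0],[0.088,0.39,0.31,-0.09,0],[0.088,0.39,0.31,-0.09,0],[0.088,0.39,0.31,-0.09,0],[0.088,0.39,0.31,-0.09,0],[0.088,0.39,0.31,-0.09,0]]'; python3 -c "
from h import *
print(arm.get_state()['q'])"
```

```text
t: 1.23
eef_pos: [0.4977, 0.195, 0.3368]
ee_rot: [-3.141, -0.002, -0.373]
force: [0.2, 0.9, -0.0]
width: 0.088
gripper_force: 0.0
[ 0.7413  0.0769 -0.1468  0.0013 -1.3459  0.456 ]
```

```bash
python3 -m creep '[[0.088,0,0,-0.5,0],[0.088,0,0,-0.5,0],[0.088,0,0,-0.5,0],[0.088,0,0,-0.5,0],[0.088,0,0,-0.5,0],[0.088,0,0,-0.5,0],[0.088,0,0,-0.5,0],[0.088,0,0,-0.5,0],[0.088,0,0,-0.5,0],[0.088,0,0,-0.5,0],[0.088,0,0,-0.5,0],[0.088,0,0,-0.5,0]]'; python3 -c "
from h import *
print(arm.get_state()['q'])"
```

```text
t: 2.23
eef_pos: [0.4813, 0.1948, 0.776]
ee_rot: [3.138, -0.011, -0.37]
force: [1.5, 2.2, 1.4]
width: 0.0876
gripper_force: 0.0
[ 0.7713  0.3388  1.2517  0.0186 -2.4828  0.4438]
```

```bash
python3 -m creep '[[0.088,0,0,-0.3,0],[0.088,0,0,-0.3,0],[0.088,0,0,-0.3,0],[0.088,0,0,-0.3,0],[0.088,0,0,-0.3,0],[0.088,0,0,-0.3,0]]'; python3 -c "
from h import *
print(arm.get_state()['q'])"
```

```text
t: 2.73
eef_pos: [0.4105, 0.1654, 0.8217]
ee_rot: [-3.12, -0.037, -0.37]
force: [-0.2, -0.4, 0.1]
width: 0.0879
gripper_force: 0.0
[ 0.8559  0.2408  1.2505  0.0495 -2.5468  0.387 ]
```

```bash
python3 -m creep '[[0.088,0.08,0.21,0.1,0],[0.088,0.08,0.21,0.1,0],[0.088,0.08,0.21,0.1,0],[0.088,0.08,0.21,0.1,0],[0.088,0.08,0.21,0.1,0],[0.088,0.08,0.21,0.1,0],[0.088,0.08,0.21,0.1,0]]'; python3 - <<'E'
from h import *
print(arm.get_state()['q'])
def tri(a,b):
    Q=[]
    for n,uv in(("top",a),("scene",b)):
        k=arm.camera_params(n);T=k["T"];Q.append((T[:3,3],T[:3,:3]@[(uv[0]-k["cx"])/k["fx"],(uv[1]-k["cy"])/k["fy"],1]))
    M=np.c_[Q[0][1],-Q[1][1]];l=np.linalg.lstsq(M,Q[1][0]-Q[0][0],rcond=None)
    return Q[0][0]+l[0][0]*Q[0][1],l[1]
print("rail end",tri((362,72),(75,163)),tri((319,62),(92,190)))
print("grey box",tri((209,185),(322,300)),tri((265,108),(218,267)), tri((265,185),(265,237)))
print("blue",tri((290,173),(218,248)),tri((292,100),(180,318)))
E
```

```text
t: 3.32
eef_pos: [0.4133, -0.0622, 0.7175]
ee_rot: [-3.125, -0.035, -0.375]
force: [-0.1, 0.7, -0.2]
width: 0.0874
gripper_force: 0.0
[ 0.3369 -0.027   0.6065  0.0117 -2.1669  0.8657]
rail end (array([ 0.8567, -0.2661,  0.3977]), array([0.0001])) (array([ 0.8727, -0.1608,  0.4229]), array([0.]))
grey box (array([0.6494, 0.1414, 0.1021]), array([0.])) (array([ 0.8151, -0.0283,  0.2769]), array([0.0018])) (array([ 0.6345, -0.0222,  0.1563]), array([0.0001]))
blue (array([ 0.6828, -0.0949,  0.0912]), array([0.001])) (array([ 0.9038, -0.1061,  0.099 ]), array([0.0037]))
```

```bash
python3 -m creep '[[0.088,0.49,-0.114,0,0],[0.088,0.49,-0.114,0,0],[0.088,0.49,-0.114,0,0],[0.088,0.49,-0.114,0,0],[0.088,0.49,-0.114,0,0],[0.088,0.49,-0.114,0,0],[0.088,0.49,-0.114,0,0],[0.088,0.49,-0.114,0,0],[0.088,0.49,-0.114,0,0],[0.088,0.49,-0.114,0,0],[0.088,0.49,-0.114,0,0],[0.088,0.49,-0.114,0,0]]'; python3 -c "
from h import *
print(arm.get_state()['q'])"
```

```text
t: 4.32
eef_pos: [0.7435, -0.1033, 0.6261]
ee_rot: [-3.121, -0.066, -0.371]
force: [-0.5, -0.2, -1.4]
width: 0.0878
gripper_force: 0.0
[ 0.1267  0.5914  1.2503  0.0156 -2.1618  1.0833]
```

```bash
python3 -m creep '[[0.088,0.6,-0.14,-0.5,0],[0.088,0.6,-0.14,-0.5,0],[0.088,0.6,-0.14,-0.5,0],[0.088,0.6,-0.14,-0.5,0],[0.088,0.6,-0.14,-0.5,0],[0.088,0.6,-0.14,-0.5,0],[0.088,0.6,-0.14,-0.5,0],[0.088,0.6,-0.14,-0.5,0],[0.088,0.6,-0.14,-0.5,0],[0.088,0.6,-0.14,-0.5,0],[0.088,0.6,-0.14,-0.5,0],[0.088,0.6,-0.14,-0.5,0]]'; python3 -c "
from h import *
print(arm.get_state()['q'])"
```

```text
t: 5.32
eef_pos: [0.7669, -0.1068, 0.6166]
ee_rot: [-3.118, -0.099, -0.372]
force: [0.2, 0.2, -0.6]
width: 0.0877
gripper_force: 0.0
[ 0.1243  0.6095  1.2506  0.0302 -2.1133  1.0931]
```

```bash
for i in 1; do python3 -m creep '[[0.088,0.6,-0.14,-0.5,0]]'; python3 -m creep '[[0.088,0.6,-0.14,-0.5,0]]';python3 -m creep '[[0.088,0.6,-0.14,-0.5,0]]';done | grep ee; python3 -m creep '[[0.088,0.6,-0.14,0,0]]'; python3 -m creep '[[0.088,0.6,-0.14,0,0]]';python3 -m creep '[[0.088,0.6,-0.14,0,0]]'
```

```text
eef_pos: [0.7735, -0.1076, 0.6203]
ee_rot: [-3.116, -0.124, -0.372]
eef_pos: [0.7796, -0.1083, 0.6271]
ee_rot: [-3.112, -0.155, -0.373]
eef_pos: [0.7846, -0.1088, 0.6344]
ee_rot: [-3.109, -0.184, -0.374]
t: 5.65
eef_pos: [0.8035, -0.1124, 0.6289]
ee_rot: [-3.105, -0.214, -0.376]
force: [-1.2, -0.3, 1.3]
width: 0.0877
gripper_force: 0.0
t: 5.73
eef_pos: [0.8272, -0.1148, 0.6149]
ee_rot: [-3.103, -0.235, -0.376]
force: [0.1, -0.5, 0.0]
width: 0.0872
gripper_force: 0.0
t: 5.82
eef_pos: [0.8489, -0.1174, 0.603]
ee_rot: [-3.1, -0.257, -0.376]
force: [0.6, 0.4, 0.3]
width: 0.0877
gripper_force: 0.0
```

```bash
(python3 -m creep '[[0.088,0.5,-0.2,-0.6,0]]'; python3 -m creep '[[0.088,0.5,-0.2,-0.6,0]]';python3 -m creep '[[0.088,0.5,-0.2,-0.6,0]]';python3 -m creep '[[0.088,0.5,-0.2,-0.6,0]]'; python3 -m creep '[[0.088,0.5,-0.2,-0.6,0]]';python3 -m creep '[[0.088,0.5,-0.2,-0.6,0]]')|grep ee; python3 -c "
from h import *
print(arm.get_state()['q']);z=wT()[0][:3,2];print(z,np.arctan2(z[1],z[0]),np.arccos(-z[2]))"
```

```text
eef_pos: [0.8504, -0.1122, 0.6078]
ee_rot: [-3.102, -0.271, -0.376]
eef_pos: [0.8456, -0.107, 0.6291]
ee_rot: [-3.097, -0.304, -0.378]
eef_pos: [0.8406, -0.1019, 0.6501]
ee_rot: [-3.091, -0.337, -0.381]
eef_pos: [0.8358, -0.0966, 0.6682]
ee_rot: [-3.085, -0.367, -0.383]
eef_pos: [0.8314, -0.091, 0.6848]
ee_rot: [-3.081, -0.394, -0.384]
eef_pos: [0.8268, -0.0855, 0.701]
ee_rot: [-3.076, -0.421, -0.386]
[ 0.203   0.5638  1.2516  0.1805 -1.8634  1.0827]
[ 0.4021 -0.0928 -0.9109] -0.22678830657221613 0.42536926205674963
```

```bash
(python3 -m creep '[[0.088,-0.128,-0.216,-0.043,0],[0.088,-0.128,-0.216,-0.043,0],[0.088,-0.128,-0.216,-0.043,0],[0.088,-0.128,-0.216,-0.043,0],[0.088,-0.128,-0.216,-0.043,0],[0.088,-0.128,-0.216,-0.043,0],[0.088,-0.128,-0.216,-0.043,0]]'; python3 -m creep '[[0.088,0.6,-0.3,-0.5,0]]';python3 -m creep '[[0.088,0.6,-0.3,-0.5,0]]';python3 -m creep '[[0.088,0.6,-0.3,-0.5,0]]'; python3 -m creep '[[0.088,0.6,-0.3,-0.5,0]]')|grep ee; python3 -c "
from h import *
print(arm.get_state()['q']);z=wT()[0][:3,2];print(z,np.arctan2(z[1],z[0]),np.arccos(-z[2]))"
```

```text
eef_pos: [0.7767, 0.1707, 0.6981]
ee_rot: [-3.077, -0.416, -0.38]
eef_pos: [0.7843, 0.1703, 0.71]
ee_rot: [-3.085, -0.418, -0.375]
eef_pos: [0.7903, 0.1701, 0.725]
ee_rot: [-3.069, -0.449, -0.382]
eef_pos: [0.7919, 0.1704, 0.7361]
ee_rot: [-3.056, -0.476, -0.386]
eef_pos: [0.7909, 0.1698, 0.7525]
ee_rot: [-3.035, -0.508, -0.394]
[ 0.5954  0.5482  1.2508  0.3693 -1.8656  0.7914]
[ 0.4875 -0.087  -0.8688] -0.17653318208455224 0.5180717461286176
```

```bash
(python3 -m creep '[[0.088,0.6,-0.3,-0.5,0]]';python3 -m creep '[[0.088,0.6,-0.3,-0.5,0]]'; python3 -m creep '[[0.088,0.6,-0.3,-0.5,0],[0.088,0,0,0,0]]')|grep ee; python3 -c "
from h import *
print(arm.get_state()['q'],arm.get_state()['t']);M=wT()[0];z=M[:3,2];print(M,np.arctan2(z[1],z[0]),np.arccos(-z[2]))"
```

```text
eef_pos: [0.7889, 0.1693, 0.7678]
ee_rot: [-3.018, -0.537, -0.4]
eef_pos: [0.787, 0.1698, 0.7815]
ee_rot: [-3.004, -0.564, -0.404]
eef_pos: [0.7845, 0.1687, 0.7853]
ee_rot: [-3.001, -0.568, -0.406]
[ 0.6121  0.5224  1.2516  0.4036 -1.8325  0.7931] 7.5667
[[ 0.7746 -0.3217  0.5444  0.7845]
 [-0.333  -0.9394 -0.0813  0.1687]
 [ 0.5376 -0.1183 -0.8349  0.7853]
 [ 0.      0.      0.      1.    ]] -0.14819986673291347 0.5829339462832366
```

```bash
python3 -m creep '[[0.088,0.6,-0.3,-0.5,0]]'|grep ee; cat >> h.py <<'E'
P0=np.array([.4857,-.2364,-.1453])
def goal(vun,p=P0,flip=1,ang=0):
    """shift in tool axes and turn to get to vun with tool y along -u (ang turns)"""
    M=wT()[0]; d=M[:3,:3].T@(W(p,vun)-M[:3,3])
    Rd=Rz(p[2])@A@np.diag([1,-1,-1.])@Rz(ang); E=R.from_matrix(M[:3,:3].T@Rd).as_rotvec()
    return d,E,np.linalg.norm(d)
E
python3 -c "
from h import *
print(W(P0,[30,0,45]),W(P0,[30,0,195]));print(goal([30,0,195]),goal([30,0,45]))"
```

```text
eef_pos: [0.7867, 0.1726, 0.7883]
ee_rot: [-2.999, -0.581, -0.403]
[ 0.431  -0.284   0.1141] [ 0.3459 -0.2715  0.2369]
(array([-0.4961,  0.6229,  0.2479]), array([ 0.0026,  0.0143, -0.2146]), np.float64(0.8340449412426945)) (array([-0.4941,  0.6223,  0.3978]), array([ 0.0026,  0.0143, -0.2146]), np.float64(0.8886156434371567))
```

```bash
python3 -m creep '[[0.088,-0.43,0.5,0.22,-0.215],[0.088,-0.43,0.5,0.22,-0.215],[0.088,-0.43,0.5,0.22,-0.215],[0.088,-0.43,0.5,0.22,-0.215],[0.088,-0.43,0.5,0.22,-0.215],[0.088,-0.43,0.5,0.22,-0.215],[0.088,-0.43,0.5,0.22,-0.215],[0.088,-0.43,0.5,0.22,-0.215],[0.088,-0.43,0.5,0.22,-0.215],[0.088,-0.43,0.5,0.22,-0.215],[0.088,-0.43,0.5,0.22,-0.215],[0.088,-0.43,0.5,0.22,-0.215],[0.088,-0.43,0.5,0.22,-0.215],[0.088,-0.43,0.5,0.22,-0.215],[0.088,-0.43,0.5,0.22,-0.215],[0.088,-0.43,0.5,0.22,-0.215],[0.088,-0.43,0.5,0.22,-0.215],[0.088,-0.43,0.5,0.22,-0.215]]'; python3 -c "
from h import *
print(arm.get_state()['q'])
print(goal([30,0,110]))"
```

```text
t: 9.15
eef_pos: [0.4268, -0.1696, 0.3202]
ee_rot: [-3.14, -0.606, -0.145]
force: [0.4, -1.1, 0.7]
width: 0.0874
gripper_force: 0.0
[ 0.1941 -0.442  -0.8526  0.336  -0.6077  1.0093]
(array([-0.1007,  0.1127,  0.1161]), array([-0.0014,  0.005 , -0.    ]), np.float64(0.19058623622931523))
```

```bash
python3 -m creep '[[0.088,-0.05,0.08,0.09,0],[0.088,-0.05,0.08,0.09,0],[0.088,-0.05,0.08,0.09,0],[0.088,-0.09,0.113,0.126,0],[0.088,-0.09,0.113,0.126,0],[0.088,-0.09,0.113,0.126,0]]'; python3 -c "
from h import *
print(arm.get_state()['q'])
print(goal([30,0,100]))
cv2.imwrite('pics/w1.png',arm.grab_frame('wrist')[:,:,::-1])
M,T=wT();np.save('w1.npy',T);
for q in [[3,-17,45],[3,17,45],[60,17,45],[60,-17,45],[-20,-50,0],[-20,100,0]]: print(q,proj('wrist',W(P0,q),T))"
```

```text
t: 9.65
eef_pos: [0.4079, -0.2819, 0.1635]
ee_rot: [3.141, -0.601, -0.147]
force: [1.1, -0.1, 0.2]
width: 0.0876
gripper_force: 0.0
[-0.2804 -0.0874 -0.7888 -0.2707 -0.282   1.9413]
(array([-0.0094, -0.0013, -0.0011]), array([ 0.0018,  0.0096, -0.0016]), np.float64(0.009558515460206867))
[3, -17, 45] [[303.6644 293.1043]]
[3, 17, 45] [[248.2323 293.2662]]
[60, 17, 45] [[245.7972 203.1188]]
[60, -17, 45] [[305.4016 202.9524]]
[-20, -50, 0] [[342.2917 290.9729]]
[-20, 100, 0] [[143.9353 291.5517]]
```

View pics/w1.png

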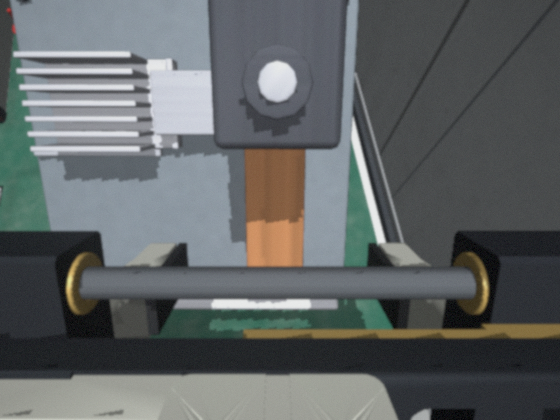

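```bash
python3 -m creep '[[0.088,-0.009,-0.001,0.03,0],[0.088,-0.009,-0.001,0.054,0],[0.088,-0.009,-0.001,0.054,0],[0.088,-0.009,-0.001,0.054,0],[0.034,-0.009,-0.001,0.054,0],[0.034,-0.009,-0.001,0.054,0],[0.03,-0.009,-0.001,0.054,0],[0.03,-0.009,-0.001,0.054,0],[0.03,-0.009,-0.001,0.054,0],[0.03,-0.009,-0.001,0.054,0]]' 55; python3 -c "
from h import *
print(arm.get_state()['q'])
print(goal([30,0,45]))"
```

```text
t: 10.53
eef_pos: [0.4312, -0.2829, 0.1156]
ee_rot: [3.141, -0.602, -0.146]
force: [0.6, -0.5, -0.1]
width: 0.0534
gripper_force: 0.0
[-0.3049  0.0469 -0.7421 -0.4514 -0.2063  2.1451]
(array([-0.0009,  0.001 ,  0.0013]), array([ 0.0006,  0.0094, -0.0006]), np.float64(0.0018544818566789364))
```

```bash
python3 -m creep '[[0.03,0,0.001,0.001,0],[0.03,0,0.001,0.001,0],[0.03,0,0.001,0.001,0],[0.03,0,0.001,0.001,0],[0.03,0,0.001,0.001,0],[0.03,0,0.001,0.001,0]]' 55; python3 -c "
from h import *
print(goal([30,0,45]))"
```

```text
t: 11.03
eef_pos: [0.4315, -0.2841, 0.1141]
ee_rot: [-3.141, -0.6, -0.147]
force: [0.4, 0.8, 0.1]
width: 0.0339
gripper_force: 55.0
(array([-0.0005, -0.    , -0.0003]), array([ 0.0005,  0.0105, -0.001 ]), np.float64(0.0005588146320092474))
```

```bash
python3 -m creep '[[0.03,0,-0.003,0,0.035],[0.03,-0.001,-0.006,0,0.07],[0.03,-0.002,-0.009,0,0.105],[0.03,-0.003,-0.011,0,0.128],[0.03,-0.003,-0.011,0,0.128]]' 55; python3 -c "
from h import *
print(goal([30,0,45]),arm.get_state()['moment'])"
```

```text
t: 11.45
eef_pos: [0.4327, -0.2735, 0.1139]
ee_rot: [-3.055, -0.599, -0.301]
force: [5.1, -4.4, -0.8]
width: 0.0336
gripper_force: 55.0
(array([ 0.0013,  0.0105, -0.0002]), array([ 0.0021,  0.0063, -0.1285]), np.float64(0.01060471555600438)) [-0.8467  0.6704 -0.6191]
```

```bash
python3 -m creep '[[0.03,-0.001,0.004,0,-0.045],[0.03,-0.003,0.008,0,-0.09],[0.03,-0.005,0.012,0,-0.135],[0.03,-0.007,0.016,0,-0.18],[0.03,-0.009,0.020,0,-0.22],[0.03,-0.009,0.022,0,-0.245]]' 55; python3 -c "
from h import *
print(goal([30,0,45]),arm.get_state()['moment'])"
```

```text
t: 11.95
eef_pos: [0.4244, -0.2948, 0.1105]
ee_rot: [3.053, -0.606, 0.002]
force: [17.0, 0.4, 3.5]
width: 0.0335
gripper_force: 55.0
(array([ 0.0075, -0.0108, -0.0001]), array([ 0.0044, -0.0009,  0.1212]), np.float64(0.013164335019356684)) [ 0.5874 -3.583   0.7393]
```

```bash
python3 -m creep '[[0.03,-0.001,-0.004,0,0.045],[0.03,-0.002,-0.008,0,0.085],[0.03,-0.003,-0.012,0,0.125],[0.03,-0.005,-0.016,0,0.165],[0.03,-0.006,-0.020,0,0.205],[0.03,-0.006,-0.022,0,0.225]]' 55; python3 -c "
from h import *
print(goal([30,0,45]),arm.get_state()['moment'])
cv2.imwrite('pics/w2.png',arm.grab_frame('wrist')[:,:,::-1])"
```

```text
t: 12.45
eef_pos: [0.4232, -0.2738, 0.1077]
ee_rot: [-3.072, -0.615, -0.276]
force: [20.6, -8.7, 1.8]
width: 0.0342
gripper_force: 55.0
(array([0.012 , 0.0077, 0.0002]), array([ 0.006 , -0.0074, -0.1066]), np.float64(0.014277826016409775)) [-2.2428 -3.9196 -1.2785]
```

View pics/w2.png

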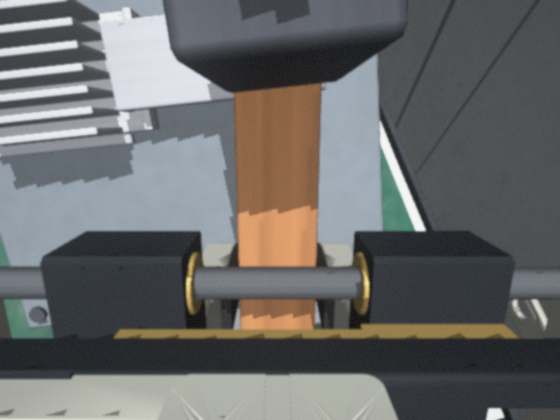

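```bash
python3 -m creep '[[0.03,-0.001,0.004,0,-0.04],[0.03,-0.002,0.008,0,-0.08],[0.03,-0.003,0.012,0,-0.12],[0.03,-0.005,0.016,0,-0.155],[0.03,-0.006,0.020,0,-0.19],[0.03,-0.007,0.021,0,-0.205]]' 55|grep force;  python3 -m creep '[[0.03,-0.001,-0.004,0,0.035],[0.03,-0.002,-0.008,0,0.075],[0.03,-0.004,-0.012,0,0.11],[0.03,-0.005,-0.016,0,0.145],[0.03,-0.007,-0.020,0,0.18],[0.03,-0.007,-0.021,0,0.19]]' 55; python3 -c "
from h import *
print(goal([30,0,45]),arm.get_state()['moment'])
im=arm.grab_frame('top');cv2.imwrite('pics/t2.png',im[:,:,::-1])
h=cv2.cvtColor(im,cv2.COLOR_RGB2HSV);m=cv2.inRange(h,(8,120,60),(22,255,255));m[:, :330]=0
print(cv2.boundingRect(m[:290]));
im=cv2.cvtColor(cv2.imread('pics/top0.png'),cv2.COLOR_BGR2HSV);m=cv2.inRange(im,(8,120,60),(22,255,255));m[:, :330]=0
print(cv2.boundingRect(m[:290]))"
```

```text
force: [23.1, -1.3, 7.6]
gripper_force: 55.0
t: 13.5
eef_pos: [0.4101, -0.2728, 0.0988]
ee_rot: [-3.085, -0.619, -0.257]
force: [22.9, -8.1, 8.0]
width: 0.0335
gripper_force: 55.0
(array([0.0276, 0.0056, 0.0007]), array([ 0.0079, -0.0107, -0.0906]), np.float64(0.028187910489241998)) [-1.8975 -5.7796 -0.8271]
(350, 240, 25, 36)
(352, 241, 14, 24)
```

```bash
python3 -m creep '[[0.03,-0.001,0.004,0,-0.035],[0.03,-0.002,0.008,0,-0.07],[0.03,-0.004,0.012,0,-0.105],[0.03,-0.005,0.016,0,-0.14],[0.03,-0.007,0.020,0,-0.17],[0.03,-0.008,0.021,0,-0.18]]' 55|grep force;  python3 -m creep '[[0.03,-0.001,-0.004,0,0.035],[0.03,-0.002,-0.008,0,0.065],[0.03,-0.004,-0.012,0,0.10],[0.03,-0.005,-0.016,0,0.13],[0.03,-0.007,-0.020,0,0.16],[0.03,-0.008,-0.021,0,0.17]]' 55; python3 -c "
from h import *
print(goal([30,0,45]),arm.get_state()['moment'],arm.get_state()['q'])"
```

```text
force: [16.3, -0.8, 8.3]
gripper_force: 55.0
t: 14.55
eef_pos: [0.3826, -0.2645, 0.0791]
ee_rot: [-3.083, -0.597, -0.248]
force: [0.3, 0.4, -2.3]
width: 0.0335
gripper_force: 55.0
(array([ 0.0624,  0.007 , -0.0003]), array([ 0.0003,  0.0114, -0.0852]), np.float64(0.0627619382686288)) [0.3103 2.1544 0.008 ] [-0.4007  0.0558 -0.762  -0.7095 -0.2209  2.3952]
```

```bash
python3 -m creep '[[0.03,-0.012,0,0,0],[0.03,-0.012,0.005,-0.03,-0.085],[0.03,-0.012,0.007,-0.07,-0.085],[0.03,-0.012,0.007,-0.10,-0.085],[0.03,-0.012,0.007,-0.10,-0.085]]' 55; python3 -c "
from h import *
M=wT()[0];print(M[:3,:3].T@(np.array([.441,.19,.15])-M[:3,3]),M[:3,:3].T@(np.array([.441,.19,.046])-M[:3,3]),arm.get_state()['q'])"
```

```text
t: 14.97
eef_pos: [0.3147, -0.262, 0.1618]
ee_rot: [3.136, -0.613, -0.142]
force: [0.3, 1.2, -0.8]
width: 0.0336
gripper_force: 55.0
[ 0.0431 -0.4656  0.0419] [-0.0167 -0.4661  0.1269] [-0.3262 -0.2664 -0.9081 -0.3043 -0.338   2.01  ]
```

```bash
python3 -m creep '[[0.03,0,-0.04,0,0],[0.03,0,-0.08,0,0],[0.03,0.01,-0.12,0,0],[0.03,0.04,-0.16,0.02,0],[0.03,0.06,-0.2,0.03,0],[0.03,0.08,-0.24,0.05,0],[0.03,0.08,-0.28,0.05,0],[0.03,0.08,-0.32,0.05,0],[0.03,0.08,-0.36,0.05,0],[0.03,0.08,-0.4,0.05,0],[0.03,0.06,-0.44,0.05,0],[0.03,0.043,-0.466,0.042,0],[0.03,0.043,-0.466,0.042,0]]' 55; python3 -c "
from h import *
M=wT()[0];print(M[:3,:3].T@(np.array([.441,.19,.15])-M[:3,3]),M[:3,:3].T@(np.array([.441,.19,.046])-M[:3,3]),arm.get_state()['q'])
for n in('top','scene'):cv2.imwrite(f'pics/{n}3.png',arm.grab_frame(n)[:,:,::-1])
a=cv2.imread('pics/top3.png')[170:310,150:400];b=cv2.imread('pics/scene3.png')[90:330,170:440]
c=np.zeros((400,800,3),np.uint8);c[:224,:400]=cv2.resize(a,(400,224));c[:356,400:]=cv2.resize(b,(400,356));cv2.imwrite('pics/c3.png',c)"
```

```text
t: 16.05
eef_pos: [0.4866, 0.0028, 0.2666]
ee_rot: [-3.141, -0.57, -0.144]
force: [2.5, 0.4, -1.5]
width: 0.0336
gripper_force: 55.0
[-0.1236 -0.1786  0.0594] [-0.1797 -0.1785  0.147 ] [ 0.5829 -0.2932 -1.0156  0.7766 -0.5364  0.2269]
```

View pics/c3.png

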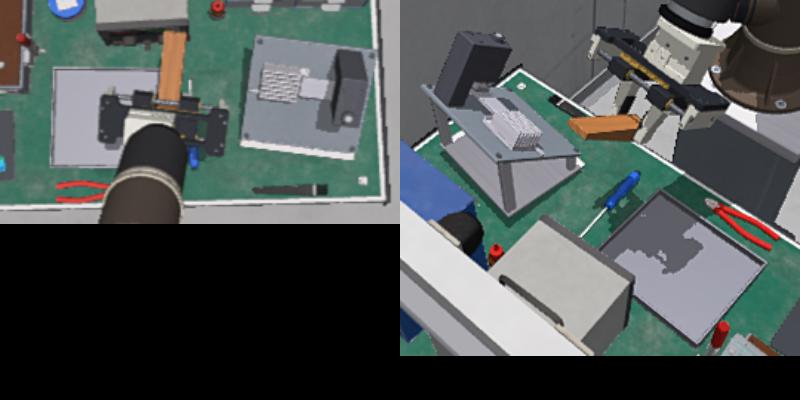

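```bash
python3 -m creep '[[0.03,0,-0.04,0,0],[0.03,0,-0.08,0,0],[0.03,0,-0.12,0,0],[0.03,0,-0.16,0.02,0],[0.03,0,-0.18,0.05,0],[0.03,-0.02,-0.18,0.07,0],[0.03,-0.06,-0.18,0.07,0],[0.03,-0.10,-0.18,0.07,0],[0.03,-0.12,-0.18,0.07,0],[0.03,-0.12,-0.18,0.07,0]]' 55; python3 -c "
from h import *
M=wT()[0];print(M[:3,:3].T@(np.array([.441,.19,.046])-M[:3,3]),arm.get_state()['q'])"
```

```text
t: 16.98
eef_pos: [0.4757, 0.2134, 0.1869]
ee_rot: [3.114, -0.524, -0.144]
force: [0.5, 0.8, -1.4]
width: 0.0336
gripper_force: 55.0
[-0.0973  0.0252  0.1072] [ 0.969  -0.0192 -1.0161  0.9866 -0.585  -0.3948]
```

```bash
(python3 -m creep '[[0.03,-0.5,0,-0.3,0]]' 55; python3 -m creep '[[0.03,-0.5,0,-0.3,0]]';python3 -m creep '[[0.03,-0.5,0,-0.3,0]]' ;python3 -m creep '[[0.03,-0.5,0,-0.3,0]]';python3 -m creep '[[0.03,-0.5,0,-0.3,0]]';python3 -m creep '[[0.03,-0.5,0,-0.3,0]]')|grep ee;  python3 -c "
from h import *
M=wT()[0];print(M[:3,:3].T@(np.array([.441,.19,.046])-M[:3,3]),M,arm.get_state()['q'])"
```

```text
eef_pos: [0.4431, 0.2208, 0.1927]
ee_rot: [3.108, -0.517, -0.15]
eef_pos: [0.4062, 0.2304, 0.1988]
ee_rot: [3.105, -0.512, -0.149]
eef_pos: [0.3708, 0.2398, 0.2035]
ee_rot: [3.105, -0.509, -0.148]
eef_pos: [0.3364, 0.2476, 0.2063]
ee_rot: [3.105, -0.508, -0.148]
eef_pos: [0.303, 0.2538, 0.2075]
ee_rot: [3.106, -0.508, -0.148]
eef_pos: [0.2696, 0.2597, 0.2083]
ee_rot: [3.107, -0.507, -0.148]
[0.0783 0.0356 0.2306] [[ 0.8645 -0.164   0.4751  0.2696]
 [-0.1288 -0.986  -0.106   0.2597]
 [ 0.4858  0.0304 -0.8735  0.2083]
 [ 0.      0.      0.      1.    ]] [ 1.8097 -0.2115 -1.0078  0.5186 -1.0774 -0.7157]
```

```bash
python3 -m creep '[[0.03,0.114,0.038,0.165,0],[0.03,0.114,0.038,0.165,0],[0.03,0.114,0.038,0.165,0],[0.03,0.114,0.038,0.165,0],[0.03,0.114,0.038,0.165,0],[0.03,0.114,0.038,0.165,0]]' 55;  python3 -c "
from h import *
M=wT()[0];print(M[:3,:3].T@(np.array([.441,.19,.046])-M[:3,3]),arm.get_state()['q'])"
```

```text
t: 17.98
eef_pos: [0.4521, 0.218, 0.1618]
ee_rot: [3.085, -0.474, -0.148]
force: [-0.1, -0.2, -1.2]
width: 0.0336
gripper_force: 55.0
[-0.0589  0.0236  0.1014] [ 1.0418  0.0112 -1.0153  0.8898 -0.6084 -0.3933]
```

```bash
(python3 -m creep '[[0.03,-0.059,0.024,0.101,0]]' 55; python3 -m creep '[[0.03,-0.05,0.02,0.09,0]]';python3 -m creep '[[0.03,-0.05,0.02,0.09,0]]' )|grep ee;  python3 -c "
from h import *
M=wT()[0];print(M[:3,:3].T@(np.array([.441,.19,.046])-M[:3,3]),arm.get_state()['q'])"
```

```text
eef_pos: [0.4584, 0.2184, 0.1398]
ee_rot: [3.071, -0.45, -0.154]
eef_pos: [0.4636, 0.2209, 0.1149]
ee_rot: [3.054, -0.425, -0.156]
eef_pos: [0.4685, 0.223, 0.0897]
ee_rot: [3.037, -0.4, -0.157]
[-0.0373  0.0334  0.0353] [ 0.9394  0.1784 -1.0155  0.9879 -0.4893 -0.4575]
```

```bash
(python3 -m creep '[[0.03,-0.02,0.045,-0.02,0]]' 55; python3 -m creep '[[0.03,-0.02,0.04,-0.01,0]]';python3 -m creep '[[0.03,-0.03,0.02,0,0]]' )|grep ee;  python3 -c "
from h import *
M=wT()[0];print(M[:3,:3].T@(np.array([.441,.19,.046])-M[:3,3]),arm.get_state()['q'])"
```

```text
eef_pos: [0.4484, 0.2, 0.0977]
ee_rot: [2.999, -0.378, -0.142]
eef_pos: [0.4251, 0.1726, 0.1212]
ee_rot: [3.002, -0.364, -0.155]
eef_pos: [0.4002, 0.1652, 0.1299]
ee_rot: [3.003, -0.347, -0.163]
[ 0.0055 -0.0434  0.0861] [ 1.119  -0.0019 -1.0163  0.6065 -0.6896 -0.2341]
```

```bash
(python3 -m creep '[[0.03,0.005,-0.02,0.06,0]]' 55; python3 -m creep '[[0.03,-0.005,-0.02,0.06,0]]';python3 -m creep '[[0.03,-0.005,0,0.06,0]]' )|grep ee;  python3 -c "
from h import *
M=wT()[0];print(M[:3,:3].T@(np.array([.441,.18,.046])-M[:3,3]),M[:3,2],arm.get_state()['q'])"
```

```text
eef_pos: [0.4212, 0.1825, 0.1112]
ee_rot: [3.024, -0.345, -0.167]
eef_pos: [0.4425, 0.1978, 0.0759]
ee_rot: [3.012, -0.33, -0.163]
eef_pos: [0.46, 0.1979, 0.0432]
ee_rot: [2.994, -0.309, -0.165]
[-0.0142  0.0216 -0.0044] [ 0.2723 -0.1942 -0.9424] [ 0.902   0.2586 -1.0136  0.9065 -0.4381 -0.374 ]
```

```bash
python3 -m creep '[[0.03,-0.02,0.006,-0.006,0]]' 55|grep ee; python3 -m creep '[[0.03,0,0,0,0],[0.03,0,0,0,0]]' 55;  python3 -c "
from h import *
M=wT()[0];print(M[:3,:3].T@(np.array([.441,.19,.044])-M[:3,3]),M[:3,2],arm.get_state()['q'])
cv2.imwrite('pics/s4.png',arm.grab_frame('scene')[:,:,::-1])
b=cv2.imread('pics/s4.png')[200:350,260:440];cv2.imwrite('pics/c4.png',cv2.resize(b,(720,600)))"
```

```text
eef_pos: [0.4456, 0.1935, 0.0414]
ee_rot: [2.972, -0.297, -0.17]
t: 18.98
eef_pos: [0.4406, 0.1942, 0.0464]
ee_rot: [2.98, -0.299, -0.171]
force: [-0.5, -0.8, -1.1]
width: 0.0336
gripper_force: 54.7
[0.0004 0.0036 0.0032] [ 0.2589 -0.2076 -0.9433] [ 0.9628  0.2404 -1.0161  0.8135 -0.473  -0.3465]
```

View pics/c4.png

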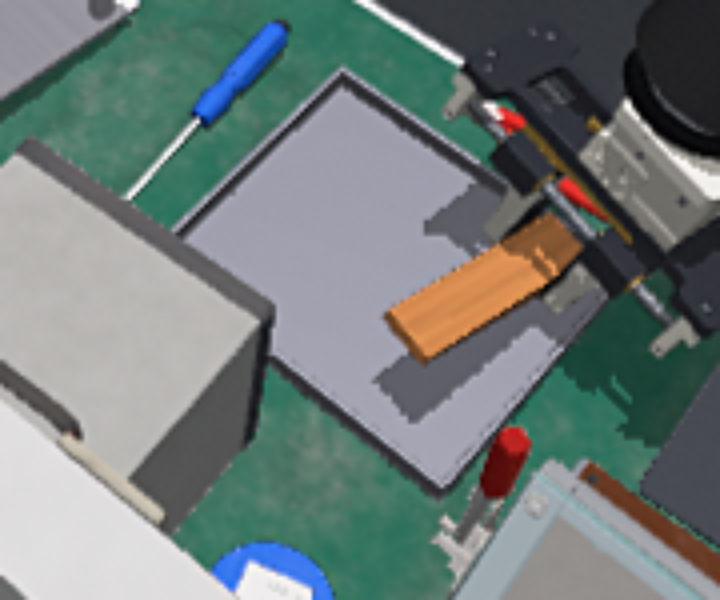

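```bash
python3 -m creep '[[0.03,0,0.02,0.0,0],[0.03,0,0.02,0.004,0],[0.03,0,0.02,0.006,0],[0.03,0,0.02,0.006,0]]' 55; python3 -m creep '[[0.034,0,0,0,0],[0.034,0,0,0,0],[0.034,0,0,0,0],[0.034,0,0,0,0]]' 3;  python3 -m creep '[[0.04,0,0,0,0],[0.04,0,0,0,0],[0.045,0,0,0,0],[0.05,0,0,0,0],[0.05,0,0,0,0]]' 3; python3 -c "
from h import *
print(arm.get_state()['q'])
cv2.imwrite('pics/s5.png',arm.grab_frame('scene')[:,:,::-1])
b=cv2.imread('pics/s5.png')[200:350,260:440];cv2.imwrite('pics/c5.png',cv2.resize(b,(720,600)))"
```

```text
t: 19.37
eef_pos: [0.4422, 0.1796, 0.0511]
ee_rot: [2.979, -0.291, -0.172]
force: [0.2, -0.0, -1.2]
width: 0.0333
gripper_force: 54.7
t: 19.7
eef_pos: [0.4419, 0.1788, 0.0504]
ee_rot: [2.977, -0.29, -0.172]
force: [-0.9, 0.5, 0.5]
width: 0.0343
gripper_force: 3.0
t: 20.12
eef_pos: [0.442, 0.1785, 0.0503]
ee_rot: [2.976, -0.29, -0.172]
force: [-0.4, -0.2, -0.2]
width: 0.0489
gripper_force: 0.0
[ 0.9432  0.2263 -1.0161  0.7827 -0.4798 -0.2962]
```

View pics/c5.png

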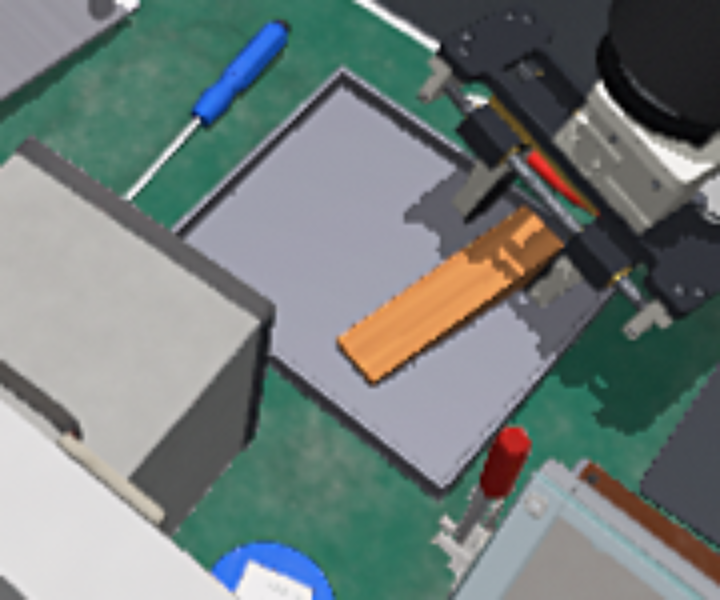

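```bash
python3 -m creep '[[0.05,0,0,-0.03,0],[0.06,0,0,-0.07,0],[0.088,0,0,-0.10,0],[0.088,0,0,-0.10,0]]' 55; python3 -c "
from h import *
M=wT()[0];print(M[:3,:3].T@(np.array([.66,.36,.62])-M[:3,3]),M[:3,:3].T@[1,.55,.6],M[:3,2],arm.get_state()['q'])"
```

```text
t: 20.5
eef_pos: [0.4178, 0.2036, 0.1498]
ee_rot: [2.985, -0.293, -0.173]
force: [0.2, 1.2, 0.1]
width: 0.0642
gripper_force: 0.0
[ 0.3384 -0.1326 -0.4148] [ 1.026  -0.6553 -0.4248] [ 0.254  -0.2024 -0.9458] [ 1.1164  0.0606 -0.8371  0.4571 -0.8015 -0.0829]
```

```bash
(python3 -m creep '[[0.088,0.2,-0.08,-0.35,0],[0.088,0.2,-0.08,-0.35,0],[0.088,0.2,-0.08,-0.35,0],[0.088,0.2,-0.08,-0.35,0],[0.088,0.2,-0.08,-0.35,0],[0.088,0.2,-0.08,-0.35,0],[0.088,0.34,-0.133,-0.415,0],[0.088,0.34,-0.133,-0.415,0],[0.088,0.34,-0.133,-0.415,0],[0.088,0.34,-0.133,-0.415,0],[0.088,0.34,-0.133,-0.415,0],[0.088,0.34,-0.133,-0.415,0],[0.088,0.34,-0.133,-0.415,0]]' 55; python3 -m creep '[[0.088,0.6,-0.37,-0.3,0]]';python3 -m creep '[[0.088,0.6,-0.37,-0.3,0]]';python3 -m creep '[[0.088,0.6,-0.37,-0.4,0]]';python3 -m creep '[[0.088,0.6,-0.37,-0.4,0]]')|grep ee; python3 -c "
from h import *
M=wT()[0];print(M[:3,:3].T@[1,.55,.6],M[:3,2],arm.get_state()['q'])"
```

```text
eef_pos: [0.6511, 0.3526, 0.5975]
ee_rot: [2.977, -0.291, -0.173]
eef_pos: [0.6723, 0.3644, 0.6156]
ee_rot: [2.98, -0.294, -0.174]
eef_pos: [0.6889, 0.3748, 0.6251]
ee_rot: [2.978, -0.295, -0.172]
eef_pos: [0.7038, 0.3827, 0.6321]
ee_rot: [2.981, -0.31, -0.168]
eef_pos: [0.7148, 0.3895, 0.6208]
ee_rot: [2.968, -0.32, -0.156]
[ 1.0454 -0.6384 -0.4025] [ 0.2789 -0.2191 -0.935 ] [ 0.8805  0.7092  1.2408  0.4125 -2.0561  0.7095]
```

```bash
(python3 -m creep '[[0.088,0.6,-0.35,-0.6,0]]';python3 -m creep '[[0.088,0.6,-0.35,-0.6,0]]';python3 -m creep '[[0.088,0.6,-0.35,-0.6,0]]';python3 -m creep '[[0.088,0.6,-0.35,-0.6,0]]';python3 -m creep '[[0.088,0.6,-0.35,-0.6,0]]')|grep ee; python3 -c "
from h import *
M=wT()[0];print(M[:3,:3].T@[1,.55,.6],M[:3,2],arm.get_state()['q'])"
```

```text
eef_pos: [0.7177, 0.393, 0.6337]
ee_rot: [2.991, -0.352, -0.155]
eef_pos: [0.7171, 0.3936, 0.6514]
ee_rot: [3.013, -0.386, -0.156]
eef_pos: [0.7164, 0.3948, 0.666]
ee_rot: [3.03, -0.415, -0.155]
eef_pos: [0.7158, 0.3973, 0.678]
ee_rot: [3.043, -0.441, -0.152]
eef_pos: [0.7153, 0.4004, 0.6891]
ee_rot: [3.055, -0.467, -0.149]
[ 1.0802 -0.6788 -0.1869] [ 0.4306 -0.1523 -0.8896] [ 0.9186  0.6582  1.2516  0.4895 -1.9617  0.7187]
```

```bash
(python3 -m creep '[[0.088,0.6,-0.35,-0.6,0]]';python3 -m creep '[[0.088,0.6,-0.35,-0.6,0]]';python3 -m creep '[[0.088,0.6,-0.35,-0.6,0]]';python3 -m creep '[[0.088,0.6,-0.35,-0.6,0]]';python3 -m creep '[[0.088,0.6,-0.35,-0.6,0]]';python3 -m creep '[[0.088,0.6,-0.35,-0.6,0]]')|grep ee; python3 -c "
from h import *
M=wT()[0];print(M[:3,:3].T@[1,.55,.6],M[:3,2],arm.get_state()['q']);print(goal([30,40,200]))"
```

```text
eef_pos: [0.7143, 0.4037, 0.7001]
ee_rot: [3.066, -0.492, -0.146]
eef_pos: [0.7129, 0.4071, 0.7114]
ee_rot: [3.076, -0.517, -0.144]
eef_pos: [0.7108, 0.4104, 0.7231]
ee_rot: [3.087, -0.543, -0.142]
eef_pos: [0.7079, 0.4137, 0.7353]
ee_rot: [3.098, -0.568, -0.14]
eef_pos: [0.7043, 0.4168, 0.748]
ee_rot: [3.109, -0.593, -0.138]
eef_pos: [0.7, 0.4199, 0.7613]
ee_rot: [3.121, -0.619, -0.137]
[ 1.0938 -0.6822  0.028 ] [ 0.5715 -0.0997 -0.8145] [ 0.9836  0.6111  1.2508  0.5901 -1.8742  0.7218]
(array([-0.5126,  0.6875,  0.288 ]), array([ 0.0159, -0.0078,  0.0067]), np.float64(0.9045980953735514))
```

```bash
python3 - <<'E'
from h import *
def onpl(n,uv,h,T=None):
    k=arm.camera_params(n);T=k["T"] if T is None else T
    d=T[:3,:3]@[(uv[0]-k["cx"])/k["fx"],(uv[1]-k["cy"])/k["fy"],1]
    B=Rz(P0[2])@A;o=W(P0,[0,0,0]);a=B.T@(T[:3,3]-o);b=B.T@d
    return (a+b*(h/1000-a[2])/b[2])*1000
T=np.load('w1.npy')
for uv in[(16,54),(134,53),(33,152),(145,152)]: print(uv,onpl('wrist',uv,34,T))
for uv in[(102,117),(192,122),(88,206),(182,213)]:
    print(onpl('top',np.array(uv)/4+[290,180],34))
im=cv2.imread('pics/w1.png')[35:165,0:220];cv2.imwrite('pics/c6.png',cv2.resize(im,None,fx=3.6,fy=3.6,interpolation=cv2.INTER_CUBIC))
E
```

```text
(16, 54) [140.6336 139.9663  34.    ]
(134, 53) [140.9806  76.1982  34.    ]
(33, 152) [ 88.1437 140.5717  34.    ]
(145, 152) [87.9687 75.6721 34.    ]
[155.4811 141.4403  34.    ]
[160.0417  80.0668  34.    ]
[ 85.8136 141.9715  34.    ]
[89.4331 76.2954 34.    ]
```

View pics/c6.png

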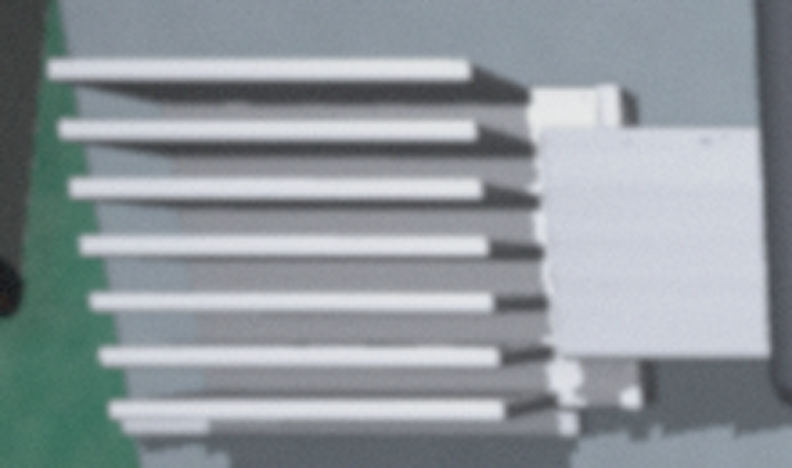

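```bash
python3 -m creep '[[0.088,-0.4,0.58,0.22,-1.57],[0.088,-0.4,0.58,0.22,-1.57],[0.088,-0.4,0.58,0.22,-1.57],[0.088,-0.4,0.58,0.22,-1.57],[0.088,-0.4,0.58,0.22,-1.57],[0.088,-0.4,0.58,0.22,-1.57],[0.088,-0.4,0.58,0.22,-1.57],[0.088,-0.4,0.58,0.22,-1.57],[0.088,-0.4,0.58,0.22,-1.57],[0.088,-0.4,0.58,0.22,-1.57],[0.088,-0.4,0.58,0.22,-1.57],[0.088,-0.4,0.58,0.22,-1.57],[0.088,-0.4,0.58,0.22,-1.57],[0.088,-0.4,0.58,0.22,-1.57],[0.088,-0.4,0.58,0.22,-1.57],[0.088,-0.4,0.58,0.22,-1.57],[0.088,-0.4,0.58,0.22,-1.57],[0.088,-0.4,0.58,0.22,-1.57],[0.088,-0.4,0.58,0.22,-1.57]]'; python3 -c "
from h import *
print(arm.get_state()['q'])
print(goal([114.4,108,100],ang=-np.pi/2))"
```

```text
t: 24.42
eef_pos: [0.4222, -0.1174, 0.3705]
ee_rot: [2.522, 0.016, 1.423]
force: [1.3, -1.2, -0.3]
width: 0.0877
gripper_force: 0.0
[ 0.4575 -0.5444 -0.8441  0.4908 -0.8102  2.2829]
(array([-0.0527, -0.0377,  0.1744]), array([0.0087, 0.0148, 0.0076]), np.float64(0.18603802439236564))
```

```bash
python3 -m creep '[[0.088,0,0,0,1.5],[0.088,0,0,0,1.5],[0.088,0,0,0,1.5],[0.088,0,0,0,1.5],[0.088,0,0,0,1.5],[0.088,0,0,0,1.5],[0.088,0,0,0,1.5],[0.088,0,0,0,1.5],[0.088,0,0,0,1.5],[0.088,0,0,0,1.5],[0.088,0,0,0,1.5],[0.088,0,0,0,1.5]]'|grep ee; python3 -m creep '[[0.088,0,0,0,1.63],[0.088,0,0,0,1.63],[0.088,0,0,0,1.63],[0.088,0,0,0,1.63],[0.088,0,0,0,1.63],[0.088,0,0,0,1.63],[0.088,0,0,0,1.63],[0.088,0,0,0,1.63],[0.088,0,0,0,1.63],[0.088,0,0,0,1.63],[0.088,0,0,0,1.63],[0.088,0,0,0,1.63],[0.088,0,0,0,1.63],[0.088,0,0,0,1.63]]'; python3 -c "
from h import *
print(arm.get_state()['q'])
print(goal([114.4,108,100],ang=np.pi/2))"
```

```text
eef_pos: [0.4235, -0.1165, 0.3714]
ee_rot: [3.075, -0.615, -0.058]
t: 26.58
eef_pos: [0.4234, -0.1166, 0.3713]
ee_rot: [-2.524, -0.02, -1.715]
force: [-0.5, -0.1, 0.1]
width: 0.0872
gripper_force: 0.0
[ 0.4594 -0.5407 -0.8407  0.4914 -0.8131 -0.8559]
(array([0.0532, 0.039 , 0.1745]), array([-0.007 , -0.0163,  0.0124]), np.float64(0.1865786593628353))
```

```bash
python3 -m creep '[[0.088,0.053,0.039,0.174,0.012],[0.088,0.053,0.039,0.174,0.012],[0.088,0.053,0.039,0.174,0.012],[0.088,0.053,0.039,0.174,0.012],[0.088,0.053,0.039,0.174,0.012],[0.088,0.053,0.039,0.174,0.012],[0.088,0.053,0.039,0.174,0.012]]'; python3 - <<'E'
from h import *
print(arm.get_state()['q'])
print(goal([114.4,108,100],ang=np.pi/2))
im=arm.grab_frame('wrist');T=wT()[1];cv2.imwrite('pics/w7.png',im[:,:,::-1])
for q in [[87.4,76,34],[87.4,140,34],[141.4,76,34],[141.4,140,34],[97,75,36]]: print(q,proj('wrist',W(P0,q),T))
E
```

```text
t: 27.17
eef_pos: [0.4856, -0.191, 0.2166]
ee_rot: [-2.544, -0.007, -1.712]
force: [0.1, 0.0, 0.8]
width: 0.0876
gripper_force: 0.0
[-0.0016 -0.1659 -1.016   0.5832 -0.1531 -0.6892]
(array([-0.0082,  0.0075,  0.0058]), array([ 0.0131, -0.0034,  0.0078]), np.float64(0.012504616626215683))
[87.4, 76, 34] [[334.3572 189.8189]]
[87.4, 140, 34] [[329.7498 283.6186]]
[141.4, 76, 34] [[247.8145 189.3749]]
[141.4, 140, 34] [[249.1341 283.4647]]
[97, 75, 36] [[319.4825 188.7767]]
```

View pics/w7.png

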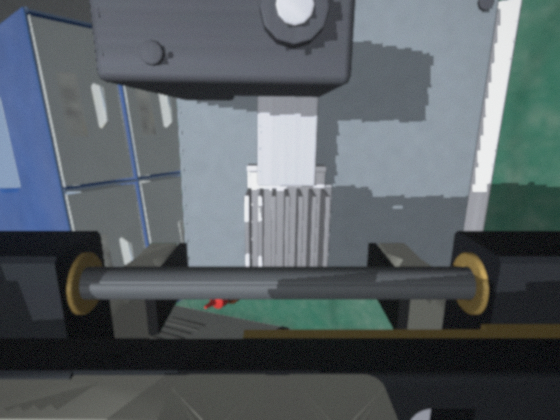

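```bash
python3 -m creep '[[0.088,-0.008,0.0075,0.02,0.008],[0.088,-0.008,0.0075,0.05,0.008],[0.088,-0.008,0.0075,0.07,0.008],[0.088,-0.008,0.0075,0.07,0.008],[0.088,-0.008,0.0075,0.07,0.008]]'; python3 - <<'E'
from h import *
print(arm.get_state()['q'])
print(goal([114.4,108,28],ang=np.pi/2))
E
```

```text
t: 27.63
eef_pos: [0.5184, -0.198, 0.1746]
ee_rot: [-2.568, 0.024, -1.7]
force: [-0.2, 0.0, -0.5]
width: 0.0875
gripper_force: 0.0
[-0.0874 -0.0223 -1.0158  0.6631 -0.0037 -0.7117]
(array([-0.0095,  0.0101,  0.0248]), array([ 0.0371,  0.0292, -0.0005]), np.float64(0.028418293385576356))
```

```bash
python3 -m creep '[[0.088,-0.009,0.01,0,0],[0.088,-0.009,0.010,0.012,0],[0.088,-0.009,0.010,0.024,0],[0.088,-0.009,0.010,0.024,0]]'; python3 - <<'E'
from h import *
print(arm.get_state()['q'])
print(goal([114.4,108,28],ang=np.pi/2))
E
```

```text
t: 27.97
eef_pos: [0.525, -0.1958, 0.1563]
ee_rot: [-2.578, 0.041, -1.691]
force: [0.6, 0.5, -0.3]
width: 0.0875
gripper_force: 0.0
[-0.0486  0.0233 -0.9757  0.4949 -0.0077 -0.5777]
(array([-0.0069,  0.0052,  0.0061]), array([ 0.0477,  0.0481, -0.0022]), np.float64(0.010610480572287029))
```

```bash
python3 -m creep '[[0.088,-0.007,0.005,0.006,0],[0.088,-0.007,0.005,0.006,0],[0.088,-0.007,0.005,0.006,0]]'; python3 - <<'E'
from h import *
print(arm.get_state()['q'])
print(goal([114.4,108,28],ang=np.pi/2))
E
```

```text
t: 28.22
eef_pos: [0.5239, -0.1911, 0.1516]
ee_rot: [-2.583, 0.046, -1.688]
force: [0.0, -1.1, -0.1]
width: 0.0877
gripper_force: 0.0
[-0.0355  0.0284 -0.9748  0.4705 -0.0087 -0.5638]
(array([-0.0025,  0.0013,  0.0029]), array([ 0.0533,  0.0543, -0.0017]), np.float64(0.004046774313782977))
```

```bash
python3 -m creep '[[0.05,-0.002,0.001,0.003,0],[0.05,-0.002,0.001,0.003,0],[0.05,-0.002,0.001,0.003,0],[0.05,-0.002,0.001,0.003,0],[0.05,-0.002,0.001,0.003,0],[0.05,-0.002,0.001,0.003,0],[0.05,-0.002,0.001,0.003,0],[0.05,-0.002,0.001,0.003,0]]' 35; python3 - <<'E'
from h import *
print(arm.get_state()['q'],arm.get_state()['moment'])
print(goal([114.4,108,28],ang=np.pi/2))
E
```

```text
t: 28.88
eef_pos: [0.5251, -0.1907, 0.1489]
ee_rot: [-2.585, 0.049, -1.688]
force: [2.3, -1.9, 0.7]
width: 0.0541
gripper_force: 35.0
[-0.031   0.0356 -0.9684  0.449  -0.0097 -0.5476] [-0.1806  0.8166 -0.2192]
(array([-0.002 ,  0.0008, -0.    ]), array([ 0.0554,  0.0562, -0.0031]), np.float64(0.002199081451815024))
```

```bash
python3 -m creep '[[0.05,-0.006,0,0.0003,0],[0.05,-0.012,0,0.0006,0],[0.05,-0.018,0,0.001,0],[0.05,-0.024,0,0.0013,0],[0.05,-0.025,0,0.0013,0],[0.05,-0.025,0,0.0013,0]]' 35; python3 - <<'E'
from h import *
print(arm.get_state()['q'],arm.get_state()['moment'])
print(goal([114.4,108,28],ang=np.pi/2))
E
```

```text
t: 29.38
eef_pos: [0.5273, -0.17, 0.1526]
ee_rot: [-2.597, 0.057, -1.682]
force: [0.6, 0.3, -2.7]
width: 0.0541
gripper_force: 35.0
[-0.011   0.0201 -0.9969  0.5567 -0.0071 -0.6721] [ 0.1287  2.1791 -0.0103]
(array([0.0189, 0.002 , 0.0022]), array([ 0.0667,  0.066 , -0.0028]), np.float64(0.01913339830155618))
```

```bash
python3 -m creep '[[0.05,-0.003,0,-0.01,0],[0.05,-0.003,0,-0.02,0],[0.05,-0.003,0,-0.035,0],[0.05,-0.003,0,-0.05,0],[0.05,-0.003,0,-0.06,0],[0.05,-0.003,0,-0.06,0]]' 35; python3 - <<'E'
from h import *
print(arm.get_state()['q'],arm.get_state()['moment'])
print(goal([114.4,108,28],ang=np.pi/2))
M=wT()[0];print(M)
E
```

```text
t: 29.88
eef_pos: [0.497, -0.1663, 0.2063]
ee_rot: [-2.592, 0.058, -1.682]
force: [0.8, -0.3, -2.2]
width: 0.0542
gripper_force: 35.0
[ 0.0843 -0.1243 -0.8555  0.1831 -0.2946 -0.3727] [0.1038 2.0312 0.0218]
(array([0.0223, 0.0039, 0.0638]), array([ 0.0627,  0.0672, -0.0036]), np.float64(0.06775535707901276))
[[-0.111  -0.8443  0.5242  0.497 ]
 [-0.9921  0.125  -0.0088 -0.1663]
 [-0.0581 -0.521  -0.8516  0.2063]
 [ 0.      0.      0.      1.    ]]
```

```bash
python3 -m creep '[[0.05,-0.03,0.002,-0.04,0],[0.05,-0.07,0.013,-0.043,0],[0.05,-0.11,0.013,-0.043,0],[0.05,-0.15,0.013,-0.043,0],[0.05,-0.19,0.013,-0.043,0],[0.05,-0.23,0.013,-0.043,0],[0.05,-0.246,0.013,-0.043,0],[0.05,-0.246,0.013,-0.043,0]]' 35; python3 - <<'E'
from h import *
print(arm.get_state()['q'],arm.get_state()['moment'])
M=wT()[0];print(M, M[:3,:3].T@[-.04,0,0],M[:3,:3].T@[0,0,-.04])
E
```

```text
t: 30.55
eef_pos: [0.4924, 0.0863, 0.2496]
ee_rot: [-2.595, 0.058, -1.675]
force: [1.2, 0.1, -2.0]
width: 0.0535
gripper_force: 35.0
[ 0.711  -0.2322 -1.0147  0.8103 -0.4954 -1.5   ] [0.1371 2.0699 0.0065]
[[-0.1038 -0.8464  0.5224  0.4924]
 [-0.9929  0.119  -0.0046  0.0863]
 [-0.0583 -0.5192 -0.8527  0.2496]
 [ 0.      0.      0.      1.    ]] [ 0.0042  0.0339 -0.0209] [0.0023 0.0208 0.0341]
```

```bash
(python3 -m creep '[[0.05,0.003,0.04,0.02,0]]' 35; python3 -m creep '[[0.05,0.003,0.04,0.02,0]]'; python3 -m creep '[[0.05,0.003,0.04,0.02,0]]'; python3 -m creep '[[0.05,0.003,0.04,0.02,0]]')|grep ee; python3 - <<'E'
from h import *
M=wT()[0];print(arm.get_state()['q'],M[:3,2],M[:3,:3].T@(np.array([.485,.08,.1])-M[:3,3]))
E
```

```text
eef_pos: [0.4815, 0.0858, 0.236]
ee_rot: [-2.629, 0.055, -1.679]
eef_pos: [0.4691, 0.0874, 0.2215]
ee_rot: [-2.666, 0.051, -1.684]
eef_pos: [0.4568, 0.091, 0.2091]
ee_rot: [-2.7, 0.048, -1.686]
eef_pos: [0.444, 0.0951, 0.1973]
ee_rot: [-2.733, 0.045, -1.688]
[ 0.8391 -0.2098 -1.0171  0.5951 -0.5658 -1.4417] [ 0.3994 -0.0051 -0.9168] [ 0.0146 -0.0006  0.1057]
```

```bash
(python3 -m creep '[[0.05,0.006,0.04,0.02,0]]' 35; python3 -m creep '[[0.05,0.006,0.04,0.02,0]]'; python3 -m creep '[[0.05,0.006,0.04,0.02,0]]'; python3 -m creep '[[0.05,0.006,0.04,0.02,0]]')|grep ee; python3 - <<'E'
from h import *
M=wT()[0];print(arm.get_state()['q'],M[:3,2],M[:3,:3].T@(np.array([.485,.08,.1])-M[:3,3]))
E
```

```text
eef_pos: [0.4304, 0.0971, 0.1864]
ee_rot: [-2.766, 0.043, -1.689]
eef_pos: [0.4159, 0.0988, 0.176]
ee_rot: [-2.8, 0.039, -1.69]
eef_pos: [0.4009, 0.101, 0.1662]
ee_rot: [-2.833, 0.036, -1.692]
eef_pos: [0.3851, 0.1037, 0.1572]
ee_rot: [-2.865, 0.033, -1.693]
[ 0.9702 -0.2097 -1.0171  0.3897 -0.6416 -1.3962] [ 0.2746 -0.0015 -0.9616] [ 0.0133 -0.0826  0.0825]
```

```bash
(python3 -m creep '[[0.05,0.006,0.04,0.01,0]]' 35; python3 -m creep '[[0.05,0.006,0.04,0.01,0]]'; python3 -m creep '[[0.05,0.006,0.04,0.01,0]]'; python3 -m creep '[[0.05,0.006,0.04,0.01,0]]')|grep ee; python3 - <<'E'
from h import *
M=wT()[0];print(arm.get_state()['q'],M[:3,2],M[:3,:3].T@(np.array([.485,.08,.1])-M[:3,3]),M[:3,:3].T@(np.array([.485,.08,.16])-M[:3,3]))
E
```

```text
eef_pos: [0.3624, 0.1067, 0.1546]
ee_rot: [-2.896, 0.028, -1.694]
eef_pos: [0.3383, 0.1099, 0.1539]
ee_rot: [-2.925, 0.023, -1.696]
eef_pos: [0.3136, 0.1143, 0.1542]
ee_rot: [-2.952, 0.017, -1.697]
eef_pos: [0.2875, 0.1194, 0.1555]
ee_rot: [-2.977, 0.01, -1.699]
[ 1.3011 -0.3586 -1.0169  0.2081 -0.8897 -1.5594] [ 0.1635 -0.0109 -0.9865] [ 0.0144 -0.1891  0.0875] [ 0.0138 -0.1989  0.0283]
```

```bash
python3 -m creep '[[0.05,0.014,-0.199,0.02,0],[0.05,0.014,-0.199,0.02,0],[0.05,0.014,-0.199,0.02,0],[0.05,0.014,-0.199,0.02,0],[0.05,0.014,-0.199,0.02,0],[0.05,0.014,-0.199,0.02,0],[0.05,0.014,-0.199,0.02,0]]' 35; python3 - <<'E'
from h import *
M=wT()[0];print(arm.get_state()['q'],M[:3,2],M[:3,:3].T@(np.array([.485,.08,.038])-M[:3,3]),M[:3,:3].T@(np.array([.485,.08,.16])-M[:3,3]))
im=arm.grab_frame('top');h=cv2.cvtColor(im,cv2.COLOR_RGB2HSV);m=cv2.inRange(h,(8,120,60),(22,255,255));m[:,:170]=0;m[:,265:]=0;m[:205]=0;m[280:]=0
c=max(cv2.findContours(m,0,2)[0],key=cv2.contourArea);print([ray('top',q,.03)[:2] for q in cv2.boxPoints(cv2.minAreaRect(c))])
cv2.imwrite('pics/t8.png',im[:,:,::-1])
E
```

```text
t: 32.13
eef_pos: [0.4881, 0.0802, 0.1681]
ee_rot: [-2.976, 0.011, -1.7]
force: [0.5, 0.4, -1.8]
width: 0.054
gripper_force: 35.0
[ 0.6417  0.0354 -0.6703  0.1587 -0.7445 -0.8821] [ 0.1649 -0.0105 -0.9863] [0.0021 0.0244 0.1278] [0.0007 0.0043 0.0075]Traceback (most recent call last):
  File "<stdin>", line 4, in <module>
ValueError: max() iterable argument is empty
```

```bash
python3 - <<'E'
from h import *
for q,z in[((345,286.3),.015),((353,295.8),.015),((391.3,251.8),.03)]: print(ray('scene',q,z))
im=cv2.imread('pics/s5.png')
E
```

```text
[0.553  0.1362 0.015 ]
[0.5604 0.1643 0.015 ]
[0.4129 0.1688 0.03  ]
```

```bash
python3 -m creep '[[0.05,0.002,0.024,0.04,0],[0.05,0.002,0.024,0.08,0],[0.05,0.002,0.024,0.11,0],[0.05,0.002,0.024,0.122,0],[0.05,0.002,0.024,0.126,0],[0.05,0.002,0.024,0.128,0],[0.05,0.002,0.024,0.128,0]]' 35; python3 - <<'E'
from h import *
M=wT()[0];print(arm.get_state()['q'],M[:3,2],M[:3,:3].T@(np.array([.485,.08,.038])-M[:3,3]))
E
```

```text
t: 32.77
eef_pos: [0.4823, 0.0809, 0.0396]
ee_rot: [-2.975, 0.012, -1.697]
force: [-0.3, -0.3, -2.7]
width: 0.0539
gripper_force: 35.0
[ 0.6316  0.2255 -0.8979  0.3272 -0.3338 -1.062 ] [ 0.1663 -0.0088 -0.986 ] [ 0.0006 -0.0025  0.0021]
```

Lower 3 mm more, then release gently and back out.

```bash
python3 -m creep '[[0.05,0,0,0.003,0],[0.05,0,0,0.003,0]]' 35|grep force; python3 -m creep '[[0.054,0,0,0,0],[0.054,0,0,0,0],[0.06,0,0,0,0],[0.066,0,0,0,0],[0.07,0,0,0,0],[0.07,0,0,0,0],[0.07,0,0,0,0]]' 3; python3 -m creep '[[0.07,0,0,-0.02,0],[0.07,0,0,-0.05,0],[0.07,0,0,-0.09,0],[0.07,0,0,-0.13,0],[0.07,0,0,-0.17,0],[0.07,0,0,-0.18,0],[0.07,0,0,-0.18,0]]' 3; python3 - <<'E'
from h import *
a=arm.grab_frame('scene')[:,:,::-1];b=arm.grab_frame('wrist')[:,:,::-1]
c=np.zeros((420,800,3),np.uint8);c[:400,:400]=cv2.resize(np.ascontiguousarray(a[120:340,180:440]),(400,400));c[:300,400:]=cv2.resize(b,(400,300));cv2.imwrite('pics/c9.png',c)
E
```

```text
force: [-2.8, -1.9, 4.6]
gripper_force: 35.0
t: 33.52
eef_pos: [0.4828, 0.0807, 0.0364]
ee_rot: [-2.975, 0.012, -1.697]
force: [0.1, -0.4, 0.2]
width: 0.0693
gripper_force: 0.0
t: 34.1
eef_pos: [0.4542, 0.0835, 0.2179]
ee_rot: [-2.969, 0.018, -1.696]
force: [0.3, -0.6, -0.3]
width: 0.07
gripper_force: 0.0
```

View pics/c9.png

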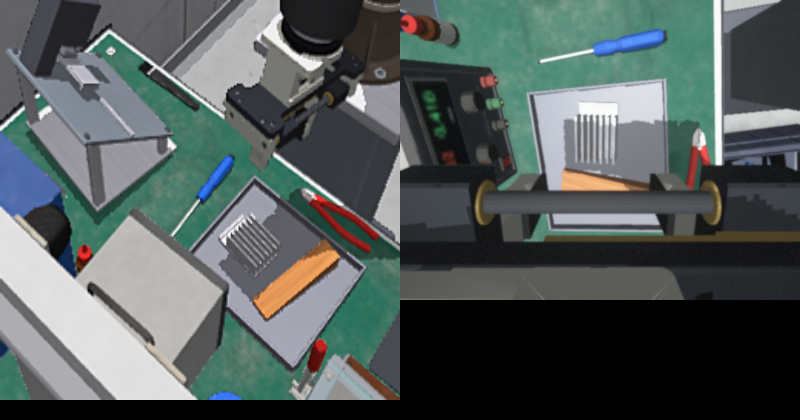

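Wedge (about 300,280) and heat sink (about 250,243) both lie in the tray, with the sink flat, fins up and clear of the wedge. The other items have not moved.

```bash
python3 -c "
from station import arm
print(arm.job_done())"
```

```text
the job is handed in; nothing more can be done
None
```

The job is handed in at about 34 s of the 72 s allowed, with no verdict returned: by the last picture, the wedge lies flat in the tray, the heat sink stands fins up beside it and the other items look undisturbed; I did not measure the press bar's height.

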